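# Swap the empty vial carrier on a tube rotator for the loaded one

### The arm

A 6-joint arm with a two-finger parallel gripper is mounted at the origin on a cart in front of the work surface, level with it; the furniture and walls round the work are solid. World frame = base frame: x ahead of the robot, y to its left, z up, the work surface at z = 0. Lengths are in m, angles in degrees, forces in N, time in s.
With the tool pointing down it reaches from about 0.35 to 0.875 m from the base axis. Payload 4.2 kg.
Tool frame: the origin (TCP) lies midway between the tips of the shut fingers; the grasp point (between the pads) lies 19 mm behind it; z points along the fingers, y is the direction in which the jaws open and shut (so a half turn about z gives the same grasp; the last joint's range is limited). The gripper opens to 87 mm and grips with 3 to 60 N. Pads are 19 mm wide; open, the fingers measure 117 mm over their backs; the gripper's body (75 mm by 190 mm) begins 51 mm behind the grasp point.
Start: joints at [87.353, 22.042, 0.453, 0, -68.411, -14.817], TCP at [0.188, 0.596, 0.223] pointing down, gripper open.
Joint ranges: [-179.83, 179.83], [-69.29, 118.12], [-61.27, 80.66], [-181.25, 117.63], [-171.15, -9.14], [-177.46, 177.46]. Speed limits (degrees/s): [159.86, 159.86, 180, 180, 180, 180].

### API

Orientations are given as a 3x3 rotation matrix whose columns are the frame's x, y, z axes.
In Python, from station import sense, capture, get_calibration, finish_job, spot_in, spot_point gives the robot as it stands.
- The arm moves only by the shell command python3 -m inch 'ROWS'. ROWS is JSON, a list of rows, each an object with "fingers": the finger opening in cm, from 0 to 8.7; "delta_pos": the shift along the tool's x, y, z in cm, a list of three; "spin": the turn about the tool's z in degrees. In form: [{"fingers": fingers, "delta_pos": [dx, dy, dz], "spin": spin}, ...]. A call has 1 to 20 rows; each row is the pose to reach, as a shift and turn from the pose commanded when the call began, along the tool's axes at that moment; what a row does not reach only later rows make up. A row lasts 1/10 s, in which the tool goes at most 50 mm and 8.59 degrees, less where a joint would pass 70% of its speed; a pose out of reach is approached as far as the arm can. A call with a gripper value outside its range is refused whole. The fingers move at their own pace and stop on an object; the grip force is fixed at half the most. Time passes only in rows, so rows that repeat a pose let the fingers close. It gives the time, the measured TCP pose, the force and the opening at its end, in the units of the state.
- sense(): the state, without advancing time (a new reading comes with each control period).
- capture(name): name is "scene" or "top" or "wrist"; returns the picture (420x560x3 uint8, red, green, blue); there is no depth.
- get_calibration(name): a dict with "K" (3x3 intrinsics, pixels), "T" (4x4, takes a point from camera to world coordinates). Camera axes: x right, y up, looking along -z (the intrinsics and any distortion apply to the point x, -y, -z); pixel columns grow to the right and rows downward; lengths in m; the calibration is good to about 2 mm. A picture is of the moment at which its call begins: read the wrist's pose just before it. get_calibration takes no time and is no camera call; for the wrist camera it gives the pose at the moment of the call.
- finish_job(): hands the job in, once; it reports no verdict.
Trained networks look in the newest picture that a camera, given by its name, has taken for a name from the list of things; names that differ only in an ending like _2 or _b are one class to them, and where a whole thing is asked for, a point or a joint stands for the part that bears it (a point fixed in the world has none). Each returns a list of dicts, best first, with "conf" (0 to 1); they miss things now and then, are a little off and sometimes report something else, mostly with a low value. They report only what shows in the picture. A call takes as long as a camera call. They do not tell look-alikes from the thing itself.
- spot_in(camera, target): "extent" ([left, top, right, bottom] as shares, 0 to 1, of the picture: columns of its width, rows of its height, round what is visible of it).
- spot_point(camera, target): "location" ([column, row] as shares, 0 to 1, of the picture: columns of its width, rows of its height: a listed point, or the origin of a listed thing).
The state is a dict: "time_s": time; "joints": joint angles; "joint_velocities": joint speeds; "effort": joint torques, N m; "tcp_pos": TCP position; "ee_rot": TCP orientation; "wrist_force": force on the tool from outside, world axes, zero at the start; "moment": the same for the moment, N m; "gripper_width": opening from 0.0 (shut) to 1.0 (fully open).
Only numpy, scipy, OpenCV 4.12 (cv2) and the standard library are available. Lean on these libraries where they do the work, as an engineer would, in place of code of your own. Each camera call takes 0.05 s, during which the arm holds its last target.

### The job

Swap carriers on the tube rotator: pull the empty carrier (the one without vials) up off the shaft and stand it upright on a clear part of the bench, then set the loose carrier with the four vials upright on the part of the shaft that this frees, both clip mouths astride it, and let go of it there. Then, without gripping it, press down on the top of its rib over each clip until both clips have snapped past the widest point of the round shaft and it sits fully home. Leave the bottles and cups where they stand.

Things in the scene. Friction and masses are not known exactly. Their poses are not given: they have to be found in the camera images.
- carrier: THE LOADED CARRIER, loose, standing on its two side rails: grey plastic, four tan vials lying crosswise low in the rails; 76 mm long (own y), 116 mm wide over the vials (own x), 80 mm high, about 0.18 kg, alike when turned half round. Origin under its middle at its feet, own z up. Flat deck (58 x 76 mm) 53 mm above the feet, on it the rib; under the deck two sprung steel clips that open downward.
- carrier_rib (a point): middle of the rib by which the loaded carrier is held, 67 mm above its feet; axes as the carrier's. The rib stands on the deck along own y: 14 mm thick, 70 mm long, 27 mm tall, top 13 mm above this point, deck 14 mm below it. Dark thumb dots on its top at own y = +28 and -28 mm mark the clips.
- carrier_clip_a (a point): centre of the clip at the carrier's own y = -30 mm, 40 mm above the feet: here lies the shaft axis, along own y, once it has snapped home. Mouth flares to 28 mm. Set on the shaft and let go, the carrier stays on the open mouths by itself, this point about 12 mm above the axis; about 7 N from above over one clip (12 N mid-rib for both) snaps it down those 12 mm.
- carrier_clip_b (a point): the same for the other clip, at own y = +30 mm
- shaft_place (a point): the place on the rotator's shaft for the loaded carrier: on the shaft axis, 102 mm above the bench, where the empty carrier is clipped at the start (half varies). Steel shaft, level, 16 mm thick, fixed; own y along it, own z up. Once bare it is free for about 45 mm to either side, between the mounted carrier and the end stand, so the 76 mm carrier has about 7 mm to spare at each end.
- empty_carrier: the empty carrier as a whole; origin under its middle at its feet, own y along the rib, own z up
- rotator: tube rotator, fixed: white base 116 x 256 mm, 22 mm high, from own y = -106 to +150 mm; motor head (96 x 58 mm, 132 mm high, blank dark display, knob) from y = +87 mm on; slim bearing post (120 mm high) at y = -88 to -101 mm; the shaft between them along own y. Origin on the bench under the middle of the shaft, own z up.
- mounted_carrier: an identical full carrier already clipped on the other half of the shaft, fixed. Origin 40 mm below the shaft axis under its middle; own y along the shaft. Its rib top is 142 mm above the bench.
- empty_carrier_rib (a point): middle of the rib of the EMPTY CARRIER: same shape, clips and rib as the loaded one, but open round holes in its rails, no vials, 58 mm wide, 0.1 kg. It starts clipped on the shaft at shaft_place, upright, this point 27 mm above the shaft axis and 67 mm above its feet. A straight pull up of about 15 N on the rib unclips it.
- water_bottle_mid (a point): clear water bottle, 65 mm thick, 207 mm tall, loose and upright; point on its axis 100 mm above the bench. To be left alone.
- tall_cup_mid (a point): sample cup with white lid, 56 mm thick, 58 mm tall, loose; point on its axis 29 mm above the bench. To be left alone.
- reagent_mid (a point): dropper bottle with yellow cap, 31 mm thick, 74 mm tall, loose, standing left of the rotator; point on its axis 37 mm above the bench. To be left alone.
- low_cup_mid (a point): sample cup with blue lid, 52 mm thick, 50 mm tall, loose; point on its axis 25 mm above the bench. To be left alone.
Mind the look-alikes: they are no part of the job. What is shaped like the empty_carrier but purple is not meant.

How it is judged:
By the outcome, as a careful person would: the job done as asked, in the order asked, and still so for the second after the job is handed in, with the robot touching nothing.
It also fails if it takes over 70 s, if anything falls off the work surface, if the arm or the gripper's body presses on something with over 40 N, if the wrist force passes 120 N, or if a joint passes its speed limit or range.

## Working session

There is one attempt and no reset: what is moved stays moved. The work goes in short steps, Python scripts to look and compute and a shell command to move; the robot and the scene stay as the last step left them, time stands still between calls to the robot, and variables do not carry over. Pictures are saved under pics/ and viewed, and the job is handed in when it is done.

```bash
mkdir -p pics; ls
cat > h.py <<'E'
import numpy as np,cv2
from station import *
def snap(n,f,scale=1,crop=None):
    im=capture(n); 
    o=im[:,:,::-1].copy()
    if crop: o=o[crop[1]:crop[3],crop[0]:crop[2]]
    if scale!=1:o=cv2.resize(o,None,fx=scale,fy=scale,interpolation=cv2.INTER_CUBIC)
    cv2.imwrite('pics/'+f,o); return im
def ray(n,u,v,cal=None):
    c=cal or get_calibration(n);K=np.array(c['K']);T=np.array(c['T'])
    d=np.linalg.inv(K)@[u,v,1]; d=T[:3,:3]@[d[0],-d[1],-d[2]]
    return T[:3,3],d
def onz(n,u,v,z,cal=None):
    o,d=ray(n,u,v,cal); return o+d*(z-o[2])/d[2]
def proj(n,p,cal=None):
    c=cal or get_calibration(n);K=np.array(c['K']);T=np.array(c['T'])
    q=np.linalg.inv(T)@np.r_[p,1]; q=K@[q[0],-q[1],-q[2]]; return q[:2]/q[2]
def tri(obs):
    A=np.zeros((3,3));b=np.zeros(3)
    for o,d in obs:
        d=d/np.linalg.norm(d);M=np.eye(3)-np.outer(d,d);A+=M;b+=M@o
    return np.linalg.solve(A,b)
E
python3 - <<'E'
from h import *
s=sense();print(s)
for n in ['scene','top','wrist']:
    snap(n,n+'0.png');c=get_calibration(n);print(n,{k:np.round(v,3).tolist() if k in'KT' else v for k,v in c.items()})
for n in ['scene','top','wrist']:
  for t in ['carrier','carrier_rib','shaft_place','empty_carrier','rotator','mounted_carrier','empty_carrier_rib']:
    print(n,t,[(round(r['conf'],2),np.round(np.array(r['location'])*[560,420],1).tolist()) for r in spot_point(n,t)][:4])
E
```

```text
pics
{'time_s': 0.0, 'joints': array([ 8.73529702e+01,  2.20921331e+01,  3.82019199e-01, -2.91970472e-02,
       -6.84119258e+01, -1.48153020e+01]), 'joint_velocities': array([-0.07203958,  0.06586364,  0.02513154, -0.15761931, -0.0337542 ,
        0.05365519]), 'effort': array([ 8.84130459e-04, -3.90671754e+01,  1.87402368e+01,  4.21970084e+00,
        1.09022786e-02, -1.92387556e-04]), 'tcp_pos': array([0.18736298, 0.5956375 , 0.22145991]), 'ee_rot': array([[ 9.53858033e-01, -3.00257434e-01, -5.71700535e-04],
       [-3.00257966e-01, -9.53855712e-01, -2.10579279e-03],
       [ 8.69601180e-05,  2.18028501e-03, -9.99997619e-01]]), 'wrist_force': array([-0.17627408, -0.49544281,  0.57429373]), 'moment': array([ 0.0543287 , -0.00921396,  0.00312384]), 'gripper_width': 0.9997213666332097}
scene {'K': [[416.226, 0.0, 281.247], [0.0, 416.226, 202.894], [0.0, 0.0, 1.0]], 'T': [[0.602, 0.38, -0.702, -0.26], [-0.798, 0.297, -0.524, -0.598], [0.009, 0.876, 0.482, 0.609], [0.0, 0.0, 0.0, 1.0]]}
top {'K': [[517.149, 0.0, 287.669], [0.0, 517.149, 209.333], [0.0, 0.0, 1.0]], 'T': [[-0.019, 0.99, 
[... 514 characters left out ...]
1, [327.2, 222.6])]
scene mounted_carrier [(0.56, [317.1, 199.0])]
scene empty_carrier_rib [(0.91, [406.3, 219.2]), (0.55, [344.4, 184.2])]
top carrier [(0.67, [185.6, 253.5]), (0.23, [320.1, 177.0])]
top carrier_rib [(0.61, [178.5, 257.8])]
top shaft_place [(0.43, [188.0, 262.1])]
top empty_carrier [(0.61, [369.1, 174.6]), (0.6, [324.2, 176.6]), (0.32, [177.7, 258.8])]
top rotator [(0.87, [306.7, 182.9])]
top mounted_carrier [(0.93, [294.0, 183.9])]
top empty_carrier_rib [(0.88, [324.8, 175.0]), (0.74, [370.8, 169.6]), (0.59, [322.3, 177.2])]
wrist carrier []
wrist carrier_rib []
wrist shaft_place []
wrist empty_carrier []
wrist rotator []
wrist mounted_carrier []
wrist empty_carrier_rib []
```

View pics/scene0.png

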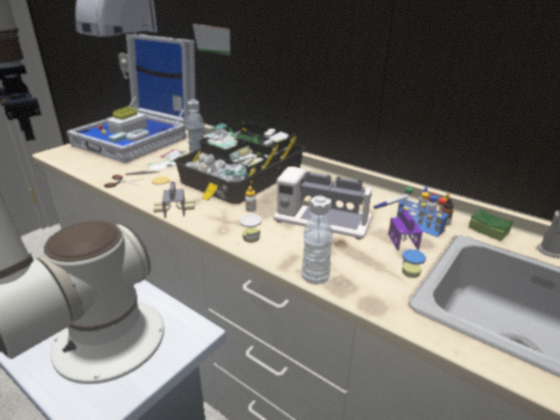

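View pics/top0.png

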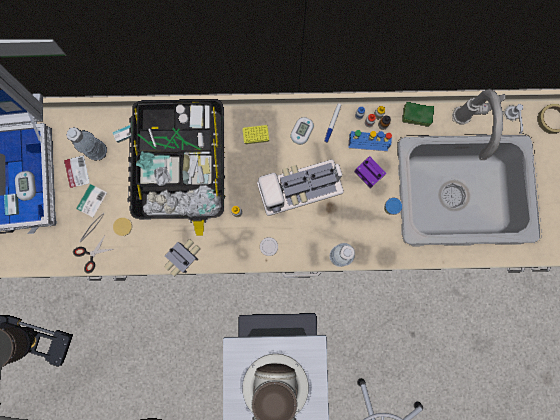

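Run:
```python
import cv2
t=cv2.imread('pics/top0.png');s=cv2.imread('pics/scene0.png')
cv2.imwrite('pics/top0c.png',cv2.resize(t[110:310,140:440],None,fx=2.6,fy=2.6,interpolation=2))
cv2.imwrite('pics/scene0c.png',cv2.resize(s[110:310,120:450],None,fx=2.4,fy=2.4,interpolation=2))
```

```text
(no output)
```

View pics/top0c.png

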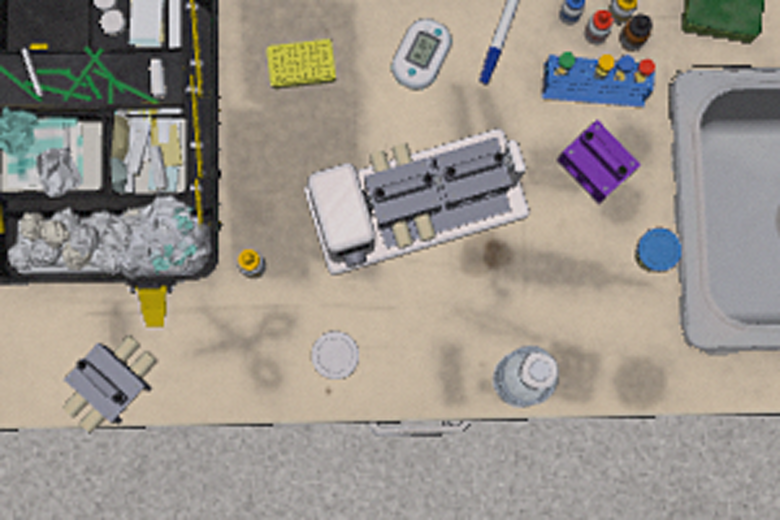

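View pics/scene0c.png

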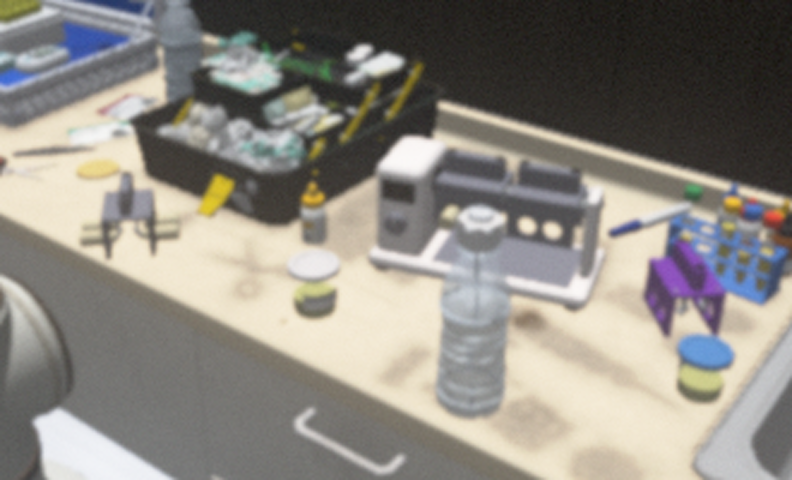

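Run:
```python
from h import *
def m(x,y): return 140+(x+.5)/2.6-.5,110+(y+.5)/2.6-.5
for n,pts,z in [('loaded',[(82,363),(119,398)],.08),('empty',[(451,175),(499,157)],.142),('mounted',[(378,198),(434,178)],.142),
  ('basecorners',[(498,130),(529,215),(333,274)],.022),('purple',[(594,131),(601,190)],.08),('cup',[(335,355)],.058),('bottle',[(540,368)],.207),('yellow',[(249,262)],.074),('blue',[(659,249)],.05),('sinkedge',[(672,80),(690,340)],0),('benchedge',[(0,430),(780,414)],0),('rack',[(545,85),(650,105),(545,58)],0.05),('toolbox',[(215,270),(200,0),(155,325)],0.05)]:
    print(n,[onz('top',*m(*p),z).round(3).tolist() for p in pts])
```

```text
loaded [[0.419, 0.306, 0.08], [0.378, 0.263, 0.08]]
empty [[0.619, -0.121, 0.142], [0.639, -0.176, 0.142]]
mounted [[0.594, -0.038, 0.142], [0.616, -0.102, 0.142]]
basecorners [[0.698, -0.187, 0.022], [0.592, -0.222, 0.022], [0.524, 0.017, 0.022]]
purple [[0.681, -0.295, 0.08], [0.61, -0.3, 0.08]]
cup [[0.424, 0.015, 0.058]]
bottle [[0.396, -0.206, 0.207]]
yellow [[0.533, 0.114, 0.074]]
blue [[0.543, -0.372, 0.05]]
sinkedge [[0.764, -0.409, 0.0], [0.438, -0.415, 0.0]]
benchedge [[0.346, 0.42, 0.0], [0.347, -0.52, 0.0]]
rack [[0.746, -0.243, 0.05], [0.719, -0.369, 0.05], [0.78, -0.244, 0.05]]
toolbox [[0.528, 0.156, 0.05], [0.86, 0.174, 0.05], [0.464, 0.227, 0.05]]
```

```bash
python3 -m inch '[{"fingers":8.7,"delta_pos":[0,0,-5],"spin":0},{"fingers":8.7,"delta_pos":[4.5,3.5,-5.9],"spin":5},{"fingers":8.7,"delta_pos":[8.5,7,-5.9],"spin":10},{"fingers":8.7,"delta_pos":[12.5,10,-5.9],"spin":15},{"fingers":8.7,"delta_pos":[16.5,13,-5.9],"spin":20},{"fingers":8.7,"delta_pos":[20.5,16.2,-5.9],"spin":25},{"fingers":8.7,"delta_pos":[24.5,19.4,-5.9],"spin":30},{"fingers":8.7,"delta_pos":[28,22.2,-5.9],"spin":35},{"fingers":8.7,"delta_pos":[29.4,23.3,-5.9],"spin":40},{"fingers":8.7,"delta_pos":[29.4,23.3,-5.9],"spin":40},{"fingers":8.7,"delta_pos":[29.4,23.3,-5.9],"spin":40},{"fingers":8.7,"delta_pos":[29.4,23.3,-5.9],"spin":40}]'
python3 - <<'E'
from h import *
s=sense();print(s['tcp_pos'],s['ee_rot'],s['joints'])
import pickle;pickle.dump(get_calibration('wrist'),open('cal1.p','wb'))
snap('wrist','w1.png',1.4)
print(s['time_s'])
E
```

```text
time_s: 2.4
tcp_pos: [0.3978, 0.2863, 0.2816]
ee_rot: [[0.539, -0.842, 0.0], [-0.842, -0.539, 0.0], [-0.0, -0.0, -1.0]]
wrist_force: [-0.6, 0.8, 0.5]
gripper_width: 0.997
[0.39779099 0.28633268 0.28158488] [[ 5.38990895e-01 -8.42311588e-01  5.75367077e-05]
 [-8.42311557e-01 -5.38990853e-01  3.19469683e-04]
 [-2.38081257e-04 -2.20655084e-04 -9.99999947e-01]] [ 5.47698824e+01  6.43229721e+00 -1.20728603e+01 -8.29593676e-03
 -7.14779893e+01 -2.21522776e+01]
2.4
```

View pics/w1.png

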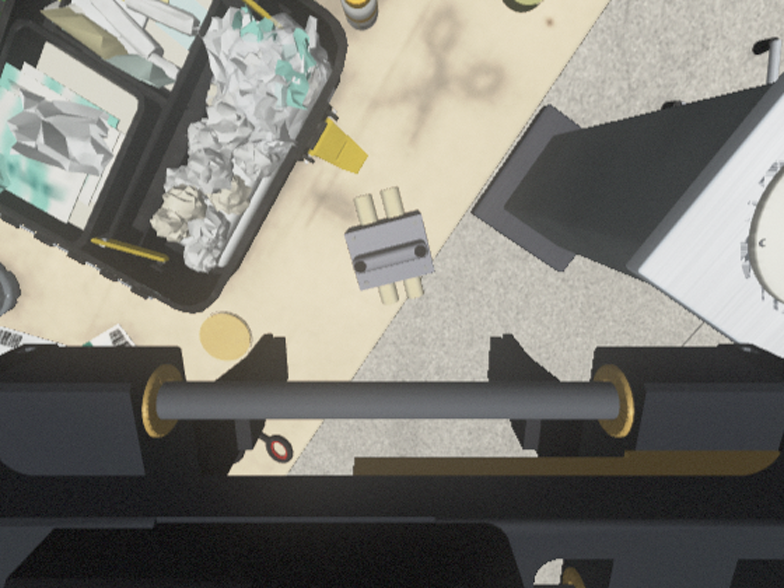

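Run:
```python
from h import *
import pickle;c=pickle.load(open('cal1.p','rb'))
im=cv2.imread('pics/w1.png')
cv2.imwrite('pics/w1c.png',cv2.resize(im[170:320,330:450],None,fx=4,fy=4,interpolation=2))
g=cv2.cvtColor(im,6).astype(float)
P=[]
for (x,y) in [(361,267),(420,251)]:
    w=g[y-9:y+10,x-9:x+10];m=(w<55)
    yy,xx=np.nonzero(m);px=(xx.mean()+x-9+.5)/1.4-.5;py=(yy.mean()+y-9+.5)/1.4-.5
    P.append(onz('',px,py,.08,c));print(m.sum(),px,py,P[-1])
print(np.linalg.norm(P[0]-P[1]),(P[0]+P[1])/2,np.degrees(np.arctan2(*(P[1]-P[0])[[1,0]])))
```

```text
0 nan nan [nan nan nan]
0 nan nan [nan nan nan]
nan [nan nan nan] nan<stdin>:9: RuntimeWarning: Mean of empty slice.
  ret = ret.dtype.type(ret / rcount)
```

View pics/w1c.png

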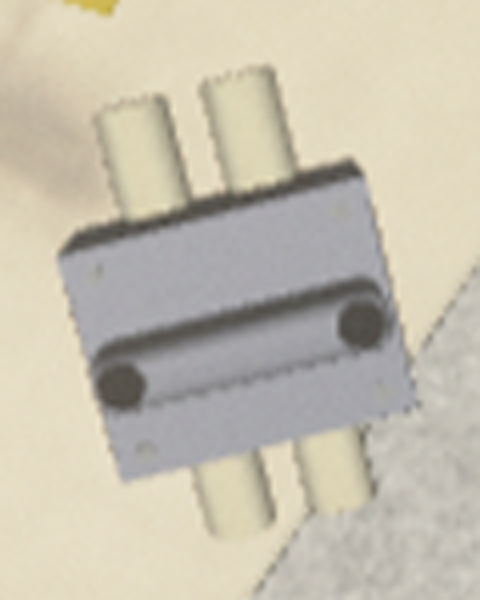

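Run:
```python
from h import *
import pickle;c=pickle.load(open('cal1.p','rb'))
P=[onz('',(x+.5)/1.4-.5,(y+.5)/1.4-.5,.08,c) for x,y in [(359.9,266.1),(420.1,250.6)]]
print(P,np.linalg.norm(P[0]-P[1]),(P[0]+P[1])/2,np.degrees(np.arctan2(*(P[1]-P[0])[[1,0]])))
# deltas to hover over empty from current commanded pose
s=sense();R=s['ee_rot'];print(R.T@(np.array([.629,-.148,.30])-s['tcp_pos'])*100)
```

```text
[array([0.41684039, 0.3032874 , 0.08      ]), array([0.37877993, 0.26211906, 0.08      ])] 0.056066306846023505 [0.39781016 0.28270323 0.08      ] -132.75363468654726
[49.06738808  3.95362187 -1.85648208]
```

```bash
python3 -m inch '[{"fingers":8.7,"delta_pos":[4.9,0.4,-1.9],"spin":1.5},{"fingers":8.7,"delta_pos":[9.8,0.8,-1.9],"spin":3},{"fingers":8.7,"delta_pos":[14.7,1.2,-1.9],"spin":4.5},{"fingers":8.7,"delta_pos":[19.6,1.6,-1.9],"spin":6},{"fingers":8.7,"delta_pos":[24.5,2,-1.9],"spin":7.5},{"fingers":8.7,"delta_pos":[29.4,2.4,-1.9],"spin":9},{"fingers":8.7,"delta_pos":[34.3,2.8,-1.9],"spin":10.5},{"fingers":8.7,"delta_pos":[39.2,3.2,-1.9],"spin":12},{"fingers":8.7,"delta_pos":[44.1,3.5,-1.9],"spin":13.5},{"fingers":8.7,"delta_pos":[49.0,3.9,-1.9],"spin":14.6},{"fingers":8.7,"delta_pos":[49.0,3.9,-1.9],"spin":14.6},{"fingers":8.7,"delta_pos":[49.0,3.9,-1.9],"spin":14.6}]'
python3 - <<'E'
from h import *
s=sense();print(s['tcp_pos'],s['time_s'])
import pickle;pickle.dump(get_calibration('wrist'),open('cal2.p','wb'))
im=snap('wrist','w2.png',1.4)
pickle.dump(im,open('im2.p','wb'))
E
```

```text
time_s: 3.65
tcp_pos: [0.6292, -0.1483, 0.2991]
ee_rot: [[0.308, -0.951, -0.002], [-0.951, -0.308, 0.0], [-0.001, 0.002, -1.0]]
wrist_force: [0.3, 0.0, -0.2]
gripper_width: 0.999
[ 0.62922737 -0.14834755  0.29906439] 3.65
```

View pics/w2.png

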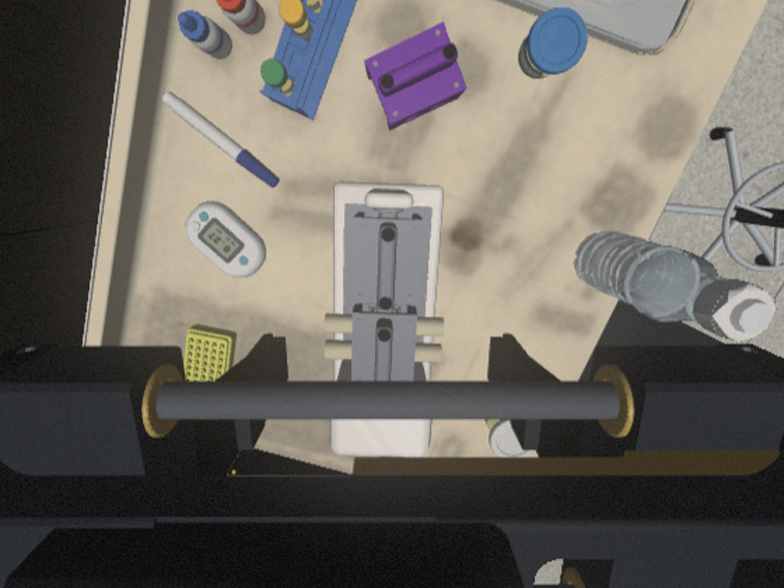

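Run:
```python
import cv2,pickle
im=pickle.load(open('im2.p','rb'))[:,:,::-1]
cv2.imwrite('pics/w2c.png',cv2.resize(im[125:275,220:340],None,fx=4,fy=4,interpolation=2))
```

```text
(no output)
```

View pics/w2c.png

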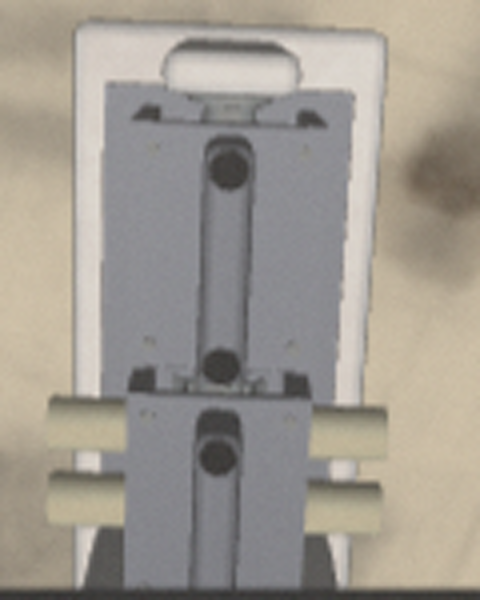

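Run:
```python
from h import *
import pickle;c=pickle.load(open('cal2.p','rb'))
q=lambda x,y:(220+(x+.5)/4-.5,125+(y+.5)/4-.5)
A,B,M=[onz('',*q(x,y),.142,c) for x,y in [(228,170),(221,366),(217,457)]]
print(A,B,M,np.linalg.norm(A-B),(A+B)/2,np.degrees(np.arctan2(*(A-B)[[1,0]])),np.degrees(np.arctan2(*(A-M)[[1,0]])))
s=sense();R=s['ee_rot'];print(s['joints'],np.degrees(np.arctan2(R[1,0],R[0,0])));C=(A+B)/2
print(R.T@(np.array([C[0],C[1],.118])-s['tcp_pos'])*100)
```

```text
[ 0.63858532 -0.17786732  0.142     ] [ 0.62329729 -0.12400499  0.142     ] [ 0.61589125 -0.09711026  0.142     ] 0.055989948642217034 [ 0.6309413  -0.15093616  0.142     ] -74.15418302261108 -74.30376010668688
[ 1.11638652e+00  2.20180892e+01  1.13663810e+01 -1.58656621e-02
 -7.94175780e+01  1.68888949e+01] -71.99766062444225
[ 0.40103702 -0.10471545 18.18258112]
```

```bash
python3 -m inch '[{"fingers":8.7,"delta_pos":[0.4,-0.1,4],"spin":2.2},{"fingers":8.7,"delta_pos":[0.4,-0.1,8],"spin":2.2},{"fingers":8.7,"delta_pos":[0.4,-0.1,12],"spin":2.2},{"fingers":6,"delta_pos":[0.4,-0.1,15.5],"spin":2.2},{"fingers":5,"delta_pos":[0.4,-0.1,17.5],"spin":2.2},{"fingers":4,"delta_pos":[0.4,-0.1,18],"spin":2.2},{"fingers":4,"delta_pos":[0.4,-0.1,18],"spin":2.2},{"fingers":4,"delta_pos":[0.4,-0.1,18],"spin":2.2}]'
python3 - <<'E'
from h import *
s=sense();print(s['tcp_pos'],s['time_s'],s['gripper_width'])
snap('wrist','w3.png',1.4)
E
```

```text
time_s: 4.5
tcp_pos: [0.6321, -0.1511, 0.1227]
ee_rot: [[0.273, -0.962, 0.004], [-0.962, -0.273, -0.0], [0.001, -0.003, -1.0]]
wrist_force: [0.2, -0.0, 1.2]
gripper_width: 0.632
[ 0.63212045 -0.15114266  0.12265943] 4.5 0.6322668103774134
```

View pics/w3.png

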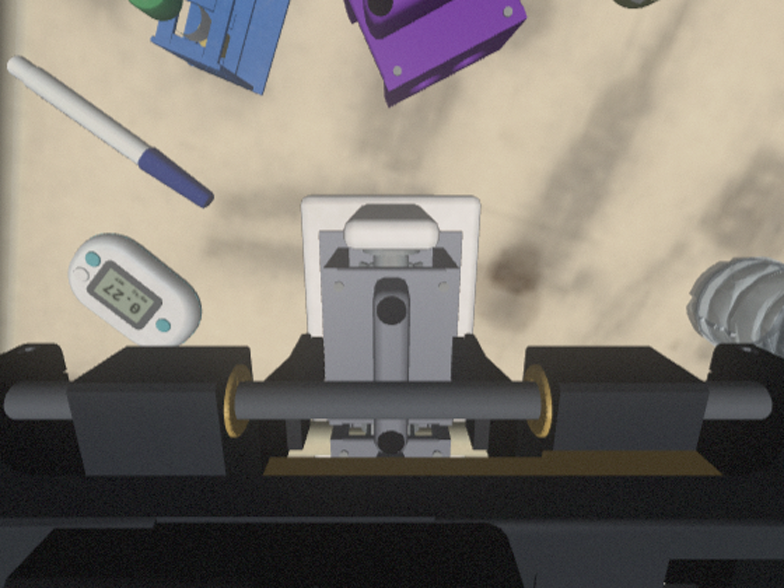

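```bash
python3 -m inch '[{"fingers":1.2,"delta_pos":[0,0,0],"spin":0},{"fingers":1.2,"delta_pos":[0,0,0],"spin":0},{"fingers":1,"delta_pos":[0,0,0],"spin":0},{"fingers":0.5,"delta_pos":[0,0,0],"spin":0},{"fingers":0.5,"delta_pos":[0,0,0],"spin":0}]'
```

```text
time_s: 5.05
tcp_pos: [0.6309, -0.152, 0.1206]
ee_rot: [[0.271, -0.963, 0.0], [-0.963, -0.271, -0.0], [0.0, -0.0, -1.0]]
wrist_force: [-0.5, -0.6, 0.8]
gripper_width: 0.162
```

```bash
python3 -m inch '[{"fingers":0.5,"delta_pos":[0,0,-0.4],"spin":0},{"fingers":0.5,"delta_pos":[0,0,-0.8],"spin":0},{"fingers":0.5,"delta_pos":[0,0,-1.2],"spin":0},{"fingers":0.5,"delta_pos":[0,0,-1.6],"spin":0},{"fingers":0.5,"delta_pos":[0,0,-2.2],"spin":0},{"fingers":0.5,"delta_pos":[0,0,-3],"spin":0},{"fingers":0.5,"delta_pos":[0,0,-3.5],"spin":0}]'
python3 - <<'E'
from h import *
snap('wrist','w4.png',1.2)
E
```

```text
time_s: 5.75
tcp_pos: [0.6314, -0.1521, 0.1576]
ee_rot: [[0.271, -0.962, 0.002], [-0.962, -0.271, -0.001], [0.001, -0.002, -1.0]]
wrist_force: [-0.2, -0.7, -0.8]
gripper_width: 0.164
```

View pics/w4.png

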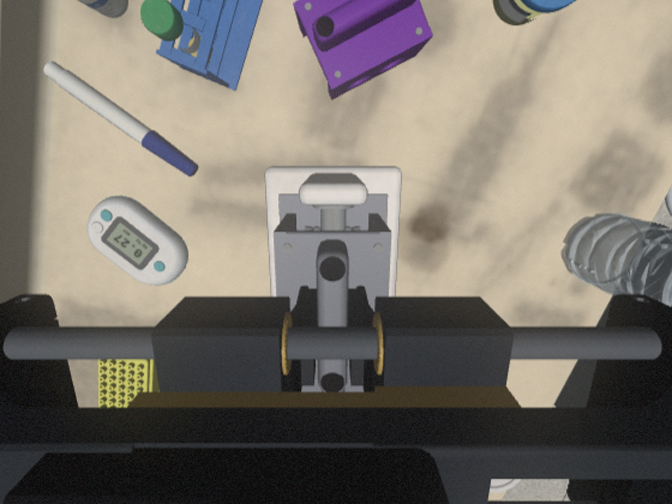

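```bash
python3 -m inch '[{"fingers":0.5,"delta_pos":[0,0,-4],"spin":0},{"fingers":0.5,"delta_pos":[0,0,-8],"spin":0},{"fingers":0.5,"delta_pos":[-3,1.2,-10],"spin":0},{"fingers":0.5,"delta_pos":[-7,2.8,-10],"spin":0},{"fingers":0.5,"delta_pos":[-11,4.4,-10],"spin":0},{"fingers":0.5,"delta_pos":[-15,6,-10],"spin":0},{"fingers":0.5,"delta_pos":[-19,7.5,-10],"spin":0},{"fingers":0.5,"delta_pos":[-23,9.1,-10],"spin":0},{"fingers":0.5,"delta_pos":[-27,10.7,-10],"spin":0},{"fingers":0.5,"delta_pos":[-30,11.9,-8],"spin":0},{"fingers":0.5,"delta_pos":[-32,12.7,-4],"spin":0},{"fingers":0.5,"delta_pos":[-32.4,12.8,0],"spin":0},{"fingers":0.5,"delta_pos":[-32.4,12.8,2],"spin":0},{"fingers":0.5,"delta_pos":[-32.4,12.8,4],"spin":0},{"fingers":0.5,"delta_pos":[-32.4,12.8,4],"spin":0},{"fingers":0.5,"delta_pos":[-32.4,12.8,4],"spin":0}]'
python3 - <<'E'
from h import *
snap('wrist','w5.png',1.2);snap('scene','s5.png',2.4,(120,110,450,310));print(sense()['time_s'])
E
```

```text
time_s: 7.4
tcp_pos: [0.4203, 0.1254, 0.1162]
ee_rot: [[0.272, -0.962, 0.001], [-0.962, -0.272, -0.0], [0.0, -0.001, -1.0]]
wrist_force: [0.1, 0.3, 0.0]
gripper_width: 0.156
7.5
```

View pics/w5.png

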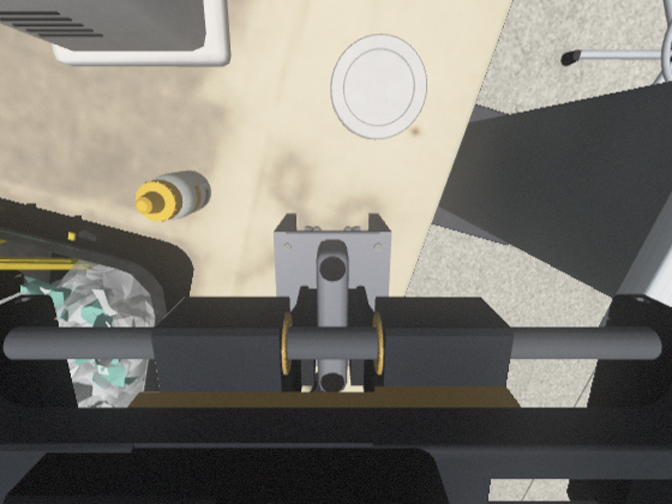

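View pics/s5.png

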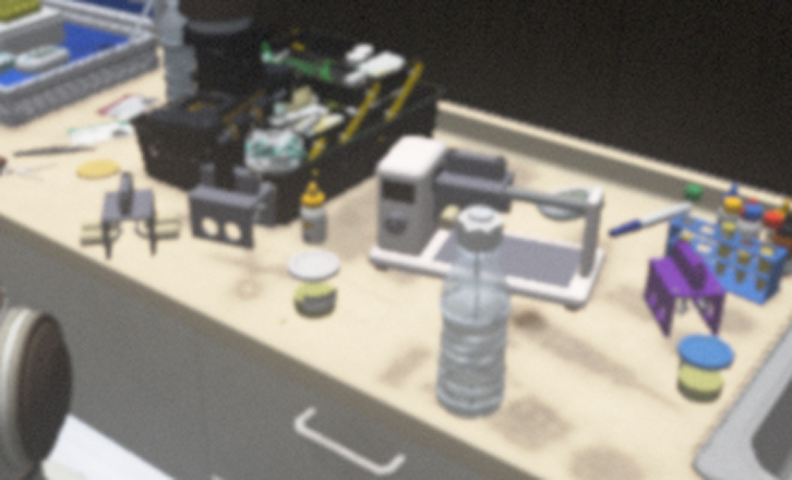

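```bash
python3 -m inch '[{"fingers":0.5,"delta_pos":[1.5,0.4,0],"spin":0},{"fingers":0.5,"delta_pos":[1.5,0.4,2],"spin":0},{"fingers":0.5,"delta_pos":[1.5,0.4,4],"spin":0},{"fingers":0.5,"delta_pos":[1.5,0.4,5],"spin":0},{"fingers":0.5,"delta_pos":[1.5,0.4,5.4],"spin":0},{"fingers":0.5,"delta_pos":[1.5,0.4,5.6],"spin":0},{"fingers":0.5,"delta_pos":[1.5,0.4,5.7],"spin":0},{"fingers":0.5,"delta_pos":[1.5,0.4,5.7],"spin":0},{"fingers":0.5,"delta_pos":[1.5,0.4,5.7],"spin":0}]'
python3 - <<'E'
from h import *
snap('scene','s6.png',2.4,(120,110,450,310));print(sense()['time_s'])
E
```

```text
time_s: 8.4
tcp_pos: [0.4204, 0.11, 0.059]
ee_rot: [[0.271, -0.962, 0.001], [-0.962, -0.271, 0.001], [-0.0, -0.001, -1.0]]
wrist_force: [0.7, -0.2, -0.8]
gripper_width: 0.159
8.45
```

View pics/s6.png

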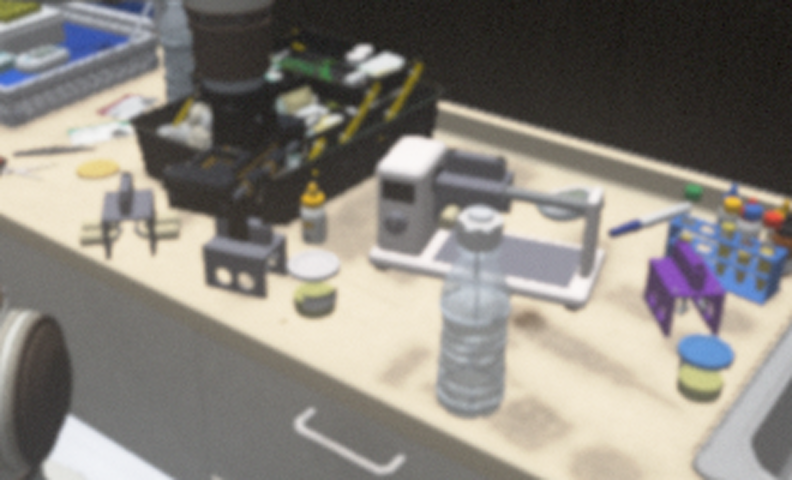

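```bash
python3 -m inch '[{"fingers":0.5,"delta_pos":[0,0,0.1],"spin":0},{"fingers":0.5,"delta_pos":[0,0,0.1],"spin":0}]'; python3 -m inch '[{"fingers":0.5,"delta_pos":[0,0,0.1],"spin":0},{"fingers":0.5,"delta_pos":[0,0,0.1],"spin":0}]'
```

```text
time_s: 8.65
tcp_pos: [0.4205, 0.11, 0.0587]
ee_rot: [[0.272, -0.962, 0.001], [-0.962, -0.272, 0.0], [0.0, -0.001, -1.0]]
wrist_force: [-2.1, 0.3, 7.8]
gripper_width: 0.159
time_s: 8.85
tcp_pos: [0.4205, 0.11, 0.0587]
ee_rot: [[0.272, -0.962, 0.001], [-0.962, -0.272, 0.0], [0.0, -0.001, -1.0]]
wrist_force: [-5.3, -0.6, 18.7]
gripper_width: 0.159
```

```bash
python3 -m inch '[{"fingers":0.5,"delta_pos":[0,0,-0.2],"spin":0},{"fingers":2,"delta_pos":[0,0,-0.2],"spin":0},{"fingers":3.5,"delta_pos":[0,0,-0.2],"spin":0},{"fingers":3.5,"delta_pos":[0,0,-0.2],"spin":0},{"fingers":3.5,"delta_pos":[0,0,-2],"spin":0},{"fingers":4,"delta_pos":[0,0,-5],"spin":0},{"fingers":4,"delta_pos":[0,0,-9],"spin":0},{"fingers":4,"delta_pos":[0,0,-13],"spin":0},{"fingers":4,"delta_pos":[0,0,-15],"spin":0},{"fingers":4,"delta_pos":[0,0,-15],"spin":0}]'
python3 - <<'E'
from h import *
snap('wrist','w7.png',1.2);snap('scene','s7.png',2.4,(120,110,450,310));print(sense()['time_s'])
s=sense();R=s['ee_rot'];print(R.T@(np.array([.3978,.2827,.22])-s['tcp_pos'])*100,R)
E
```

```text
time_s: 9.85
tcp_pos: [0.4218, 0.1107, 0.2096]
ee_rot: [[0.272, -0.962, 0.006], [-0.962, -0.272, 0.004], [-0.002, -0.007, -1.0]]
wrist_force: [0.6, -0.4, 0.5]
gripper_width: 0.463
9.95
[-17.25021962  -2.58636554  -1.38174877] [[ 2.70843087e-01 -9.62623309e-01 -6.22705266e-04]
 [-9.62623405e-01 -2.70843304e-01  2.92646099e-04]
 [-4.50363507e-04  5.20169491e-04 -9.99999763e-01]]
```

View pics/w7.png

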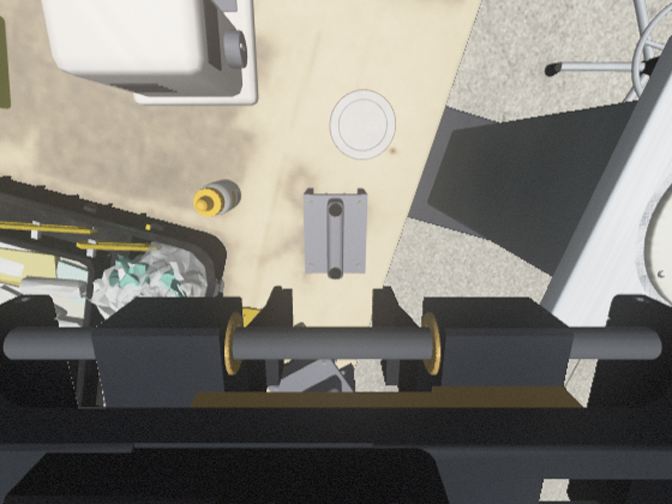

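View pics/s7.png

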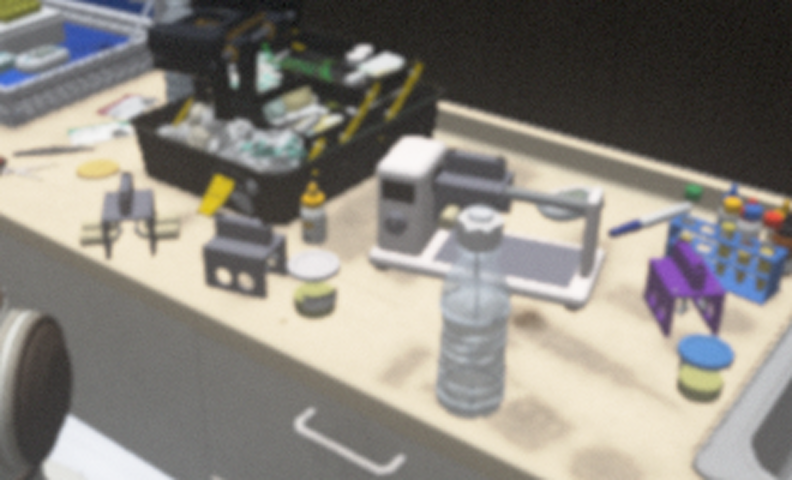

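Run:
```python
from h import *
import pickle;c=pickle.load(open('cal1.p','rb'))
q=lambda x,y:(140+(x+.5)/2.6-.5,110+(y+.5)/2.6-.5)
for a,b in [((345,40),(216,272)),((322,150),(150,292)),((367,168),(163,326)),((205,311),None)]:
  if b:
    p=tri([ray('',a[0]/1.4,a[1]/1.4,c),ray('top',*q(*b))]);print(p,proj('',p,c)*1.4)
for z in (.1,.13,.15): print(z,[onz('',x/1.4,y/1.4,z,c).round(3) for x,y in [(345,60),(300,165),(240,285)]])
```

```text
[0.52343605 0.15295326 0.06832036] [345.44949332  40.15892616]
[0.50613918 0.23809667 0.01682599] [321.09305528 149.7170999 ]
[ 0.46394398  0.22748609 -0.0070801 ] [364.50230855 164.90880035]
0.1 [array([0.51, 0.17, 0.1 ]), array([0.501, 0.254, 0.1  ]), array([0.497, 0.369, 0.1  ])]
0.13 [array([0.504, 0.175, 0.13 ]), array([0.496, 0.251, 0.13 ]), array([0.492, 0.356, 0.13 ])]
0.15 [array([0.5  , 0.178, 0.15 ]), array([0.492, 0.25 , 0.15 ]), array([0.488, 0.348, 0.15 ])]
```

```bash
python3 -m inch '[{"fingers":5,"delta_pos":[-3,-0.5,0],"spin":8},{"fingers":5,"delta_pos":[-6,-1,0],"spin":16},{"fingers":5,"delta_pos":[-9,-1.4,0],"spin":24},{"fingers":5,"delta_pos":[-12,-1.8,0],"spin":32},{"fingers":5,"delta_pos":[-15,-2.3,0],"spin":40},{"fingers":5,"delta_pos":[-17.2,-2.6,0],"spin":48},{"fingers":5,"delta_pos":[-17.2,-2.6,2],"spin":56},{"fingers":5,"delta_pos":[-17.2,-2.6,4],"spin":58.4},{"fingers":5,"delta_pos":[-17.2,-2.6,6],"spin":58.4},{"fingers":5,"delta_pos":[-17.2,-2.6,8],"spin":58.4},{"fingers":5,"delta_pos":[-17.2,-2.6,8],"spin":58.4},{"fingers":5,"delta_pos":[-17.2,-2.6,8],"spin":58.4}]'
python3 - <<'E'
from h import *
import pickle;pickle.dump(get_calibration('wrist'),open('cal8.p','wb'))
snap('wrist','w8.png',1.4);s=sense();R=s['ee_rot'];print(s['time_s'],R.T@(np.array([.3978,.2827,.0565])-s['tcp_pos'])*100,np.degrees(np.arctan2(R[1,0],R[0,0])))
E
```

```text
time_s: 11.15
tcp_pos: [0.3981, 0.2818, 0.1256]
ee_rot: [[-0.678, -0.735, -0.002], [-0.735, 0.678, -0.003], [0.003, -0.001, -1.0]]
wrist_force: [-0.4, 0.6, 0.2]
gripper_width: 0.578
11.2 [0.02438278 0.08357159 6.99827275] -132.6519696946851
```

View pics/w8.png

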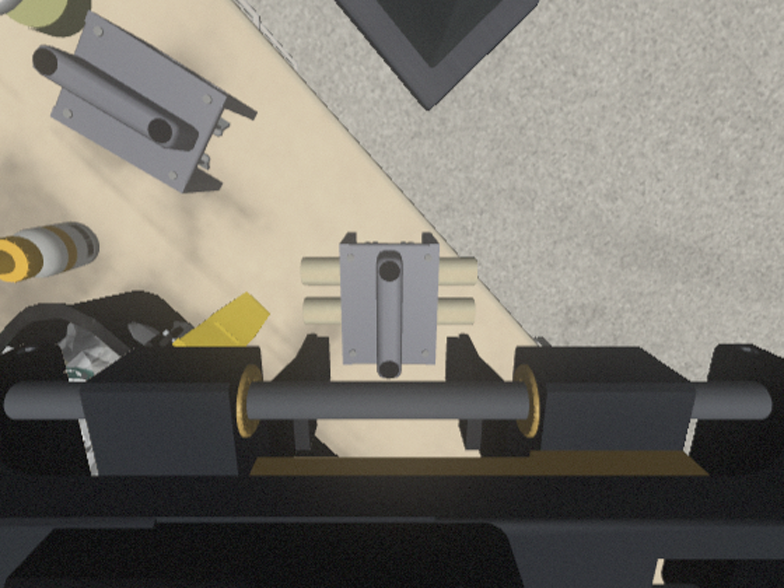

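```bash
python3 - <<'E'
from h import *
import pickle;c=pickle.load(open('cal8.p','rb'))
P=[onz('',(x+.5)/1.4-.5,(y+.5)/1.4-.5,.08,c) for x,y in [(388.5,369),(389.5,269)]]
print(P,np.linalg.norm(P[0]-P[1]),(P[0]+P[1])/2,np.degrees(np.arctan2(*(P[1]-P[0])[[1,0]])))
s=sense();print(s['tcp_pos'])
E
python3 -m inch '[{"fingers":5,"delta_pos":[0,0.1,3],"spin":0},{"fingers":5,"delta_pos":[0,0.1,5],"spin":0},{"fingers":4,"delta_pos":[0,0.1,6.5],"spin":0},{"fingers":3,"delta_pos":[0,0.1,7],"spin":0},{"fingers":3,"delta_pos":[0,0.1,7],"spin":0},{"fingers":3,"delta_pos":[0,0.1,7],"spin":0}]'
```

```text
[array([0.41702594, 0.30292559, 0.08      ]), array([0.37811166, 0.26143861, 0.08      ])] 0.05688137318661251 [0.3975688 0.2821821 0.08     ] -133.16726488707545
[0.39858939 0.28236562 0.12648289]
time_s: 11.8
tcp_pos: [0.3983, 0.2837, 0.0576]
ee_rot: [[-0.677, -0.736, 0.001], [-0.736, 0.677, 0.002], [-0.002, -0.0, -1.0]]
wrist_force: [0.6, 0.6, 0.3]
gripper_width: 0.365
```

```bash
python3 -m inch '[{"fingers":1.5,"delta_pos":[0.1,0,0],"spin":0},{"fingers":1.2,"delta_pos":[0.1,0,0],"spin":0},{"fingers":0.5,"delta_pos":[0.1,0,0],"spin":0},{"fingers":0.5,"delta_pos":[0.1,0,0],"spin":0},{"fingers":0.5,"delta_pos":[0.1,0,0],"spin":0}]'
python3 -m inch '[{"fingers":0.5,"delta_pos":[0,0,-1],"spin":0},{"fingers":0.5,"delta_pos":[0,0,-3],"spin":0},{"fingers":0.5,"delta_pos":[0,0,-6],"spin":0},{"fingers":0.5,"delta_pos":[0,0,-9],"spin":0},{"fingers":0.5,"delta_pos":[0,0,-12],"spin":0},{"fingers":0.5,"delta_pos":[0,0,-16],"spin":0},{"fingers":0.5,"delta_pos":[0,0,-18],"spin":0},{"fingers":0.5,"delta_pos":[0,0,-18],"spin":0},{"fingers":0.5,"delta_pos":[0,0,-18],"spin":0}]'
python3 - <<'E'
from h import *
snap('wrist','w9.png',1.4);s=sense();R=s['ee_rot'];print(s['time_s'],s['tcp_pos'],R.T@(np.array([.6309,-.1509,.240])-s['tcp_pos'])*100,np.degrees(np.arctan2(R[1,0],R[0,0])))
E
```

```text
time_s: 12.3
tcp_pos: [0.3972, 0.2824, 0.057]
ee_rot: [[-0.678, -0.736, 0.001], [-0.736, 0.678, 0.0], [-0.001, -0.0, -1.0]]
wrist_force: [-0.2, -0.8, 3.5]
gripper_width: 0.157
time_s: 13.2
tcp_pos: [0.3963, 0.2819, 0.236]
ee_rot: [[-0.678, -0.735, -0.001], [-0.735, 0.678, -0.0], [0.001, 0.001, -1.0]]
wrist_force: [-0.5, 0.2, -2.7]
gripper_width: 0.159
13.25 [0.39603174 0.28150391 0.23515835] [ 15.86272579 -46.58058632  -0.4687755 ] -132.68623022505952
```

View pics/w9.png

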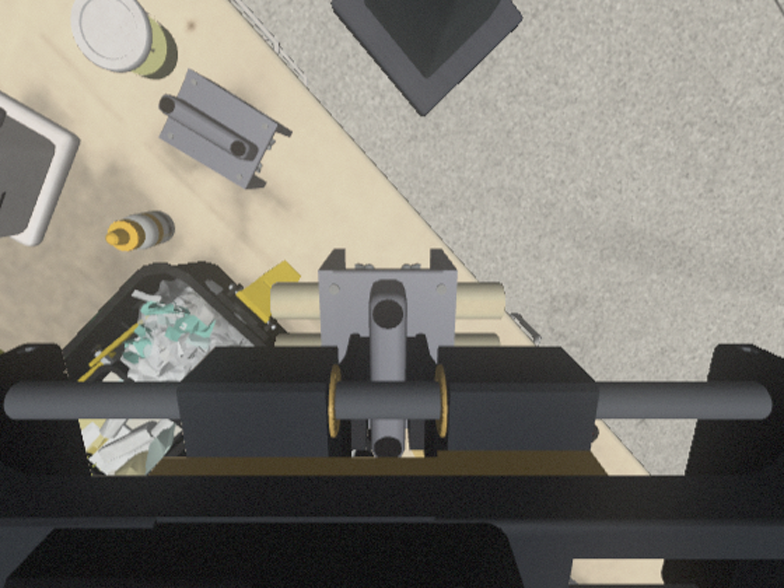

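Run:
```python
from h import *
c=get_calibration('wrist');s=sense();R=s['ee_rot'];t=s['tcp_pos']
for a in ([(388,314),(386.5,447)],):
  P=[R.T@(onz('',(x+.5)/1.4-.5,(y+.5)/1.4-.5,t[2]+.023,c)-t)*1000 for x,y in a];print(P,(P[0]+P[1])/2,P[0][0]-P[1][0])
# same from the empty's images w4 (scale1.2) not needed
```

```text
[array([ 2.72740897e+01, -2.45954032e-02, -2.29200056e+01]), array([-28.17686013,  -0.63061098, -23.08329388])] [ -0.45138523  -0.32760319 -23.00164975] 55.45094978203765
```

```bash
python3 -m inch '[{"fingers":0.5,"delta_pos":[1.2,-3.5,-0.5],"spin":-4},{"fingers":0.5,"delta_pos":[2.5,-7.3,-0.5],"spin":-9},{"fingers":0.5,"delta_pos":[3.8,-11.2,-0.5],"spin":-14},{"fingers":0.5,"delta_pos":[5.1,-15,-0.5],"spin":-19},{"fingers":0.5,"delta_pos":[6.4,-19,-0.5],"spin":-24},{"fingers":0.5,"delta_pos":[7.8,-23,-0.5],"spin":-29},{"fingers":0.5,"delta_pos":[9.2,-27,-0.5],"spin":-34},{"fingers":0.5,"delta_pos":[10.6,-31,-0.5],"spin":-39},{"fingers":0.5,"delta_pos":[12,-35,-0.5],"spin":-44},{"fingers":0.5,"delta_pos":[13.3,-39,-0.5],"spin":-49},{"fingers":0.5,"delta_pos":[14.6,-43,-0.5],"spin":-54},{"fingers":0.5,"delta_pos":[15.5,-45.5,-0.5],"spin":-57},{"fingers":0.5,"delta_pos":[15.9,-46.6,-0.5],"spin":-58.5},{"fingers":0.5,"delta_pos":[15.9,-46.6,-0.5],"spin":-58.5},{"fingers":0.5,"delta_pos":[15.9,-46.6,-0.5],"spin":-58.5},{"fingers":0.5,"delta_pos":[15.9,-46.6,-0.5],"spin":-58.5}]'
python3 - <<'E'
from h import *
snap('wrist','w10.png',1.4);snap('scene','s10.png',2.4,(120,110,450,310));s=sense();R=s['ee_rot'];print(s['time_s'],s['tcp_pos'],R.T@(np.array([.6309,-.1509,.150])-s['tcp_pos'])*100,np.degrees(np.arctan2(R[1,0],R[0,0])))
E
```

```text
time_s: 14.85
tcp_pos: [0.6313, -0.1495, 0.2408]
ee_rot: [[0.273, -0.962, -0.002], [-0.962, -0.273, 0.0], [-0.001, 0.002, -1.0]]
wrist_force: [-0.2, 0.2, -2.0]
gripper_width: 0.157
14.95 [ 0.63159478 -0.14944975  0.24157271] [0.12241677 0.10416183 9.1572721 ] -74.1023224210247
```

View pics/w10.png

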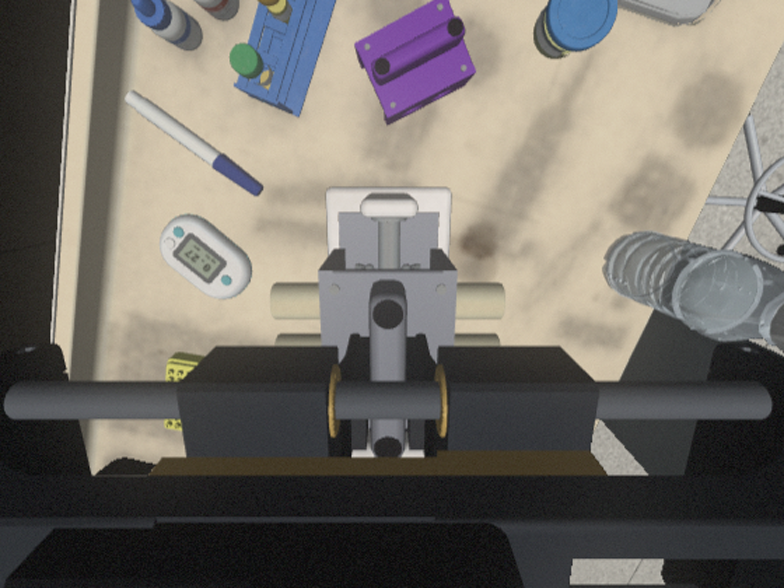

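View pics/s10.png

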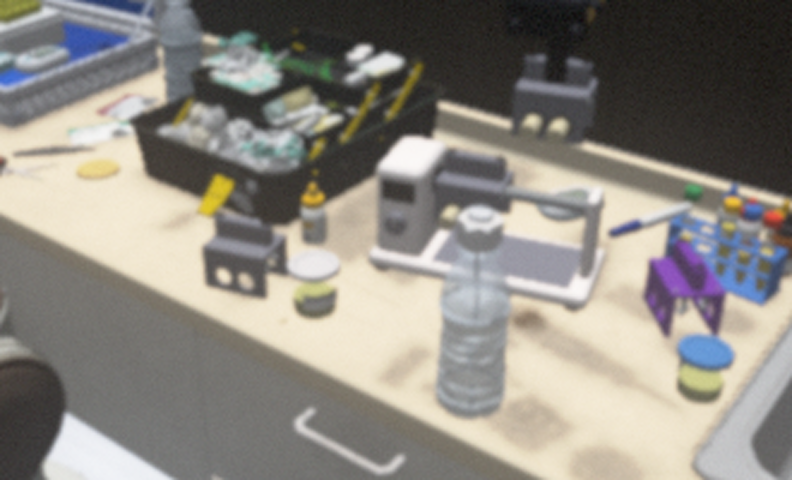

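Run:
```python
from h import *
c=get_calibration('wrist');s=sense();R=s['ee_rot'];t=s['tcp_pos']
im=cv2.imread('pics/w10.png')
cv2.imwrite('pics/w10c.png',cv2.resize(im[180:320,300:480],None,fx=4,fy=4,interpolation=2))
for x,y,z in [(389.5,238,.102),(388,206,.12)]:
  print(R.T@(onz('',(x+.5)/1.4-.5,(y+.5)/1.4-.5,z,c)-t)*1000)
```

```text
[ 30.71726438   1.35028388 139.56646038]
[ 55.15947746   0.20366785 121.56090353]
```

View pics/w10c.png

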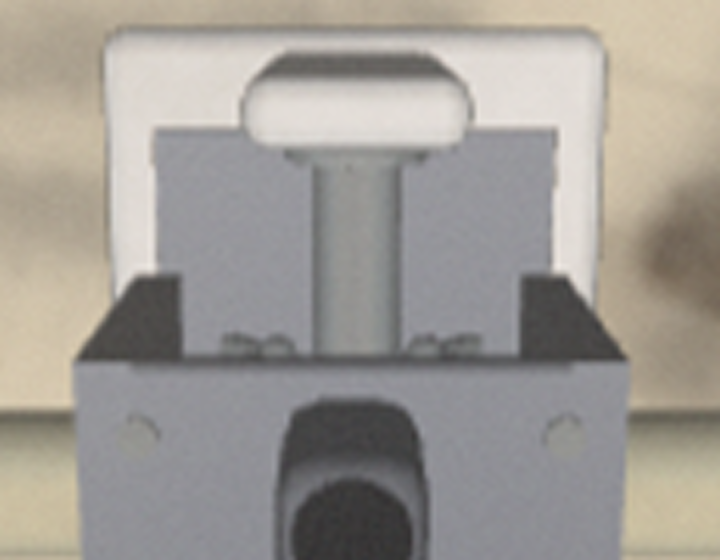

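Run:
```python
from h import *
c=get_calibration('wrist');s=sense();R=s['ee_rot'];t=s['tcp_pos']
for x,y,z in [(389.2,216.5,.12),(389,202,.12)]:
  print(R.T@(onz('',(x+.5)/1.4-.5,(y+.5)/1.4-.5,z,c)-t)*1000)
```

```text
[ 48.11896134   1.02250168 121.56263104]
[ 57.81525692   0.88114127 121.56050864]
```

```bash
python3 -m inch '[{"fingers":0.5,"delta_pos":[0.1,0.1,2],"spin":0},{"fingers":0.5,"delta_pos":[0.1,0.1,5],"spin":0},{"fingers":0.5,"delta_pos":[0.1,0.1,7.5],"spin":0},{"fingers":0.5,"delta_pos":[0.1,0.1,9],"spin":0},{"fingers":0.5,"delta_pos":[0.1,0.1,9.5],"spin":0},{"fingers":0.5,"delta_pos":[0.1,0.1,9.5],"spin":0},{"fingers":0.5,"delta_pos":[0.1,0.1,9.5],"spin":0}]'
python3 - <<'E'
from h import *
snap('scene','s11.png',4,(260,130,400,250));snap('wrist','w11.png',1.4);s=sense();R=s['ee_rot'];print(s['time_s'],s['tcp_pos'])
E
```

```text
time_s: 15.65
tcp_pos: [0.632, -0.1515, 0.148]
ee_rot: [[0.274, -0.962, 0.002], [-0.962, -0.274, -0.0], [0.001, -0.002, -1.0]]
wrist_force: [0.2, 0.1, -1.7]
gripper_width: 0.155
15.75 [ 0.63206198 -0.15161141  0.14813641]
```

View pics/s11.png

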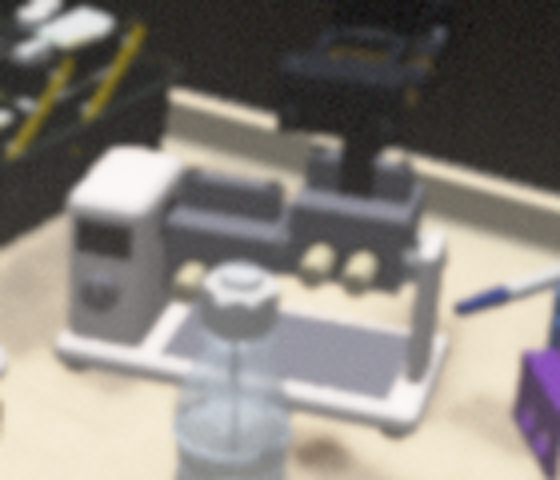

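View pics/w11.png

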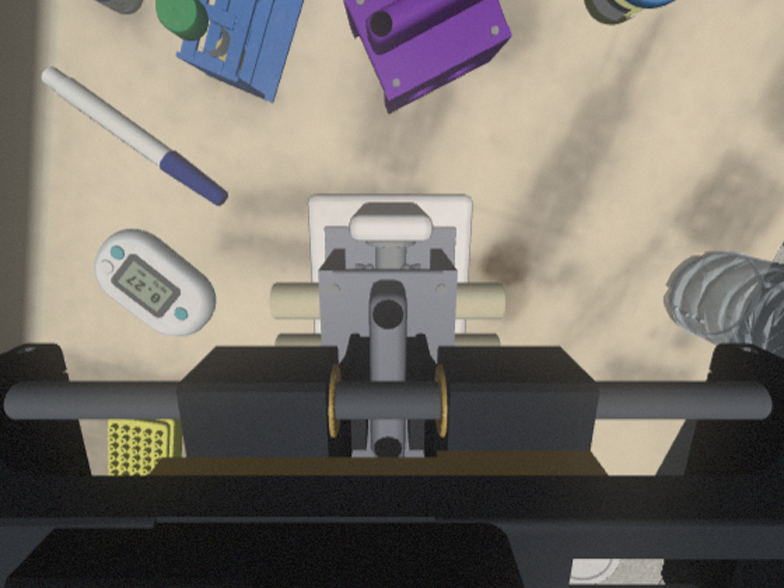

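```bash
python3 -m inch '[{"fingers":0.5,"delta_pos":[0,0.1,0.5],"spin":0},{"fingers":0.5,"delta_pos":[0,0.1,1],"spin":0},{"fingers":0.5,"delta_pos":[0,0.1,1.3],"spin":0},{"fingers":0.5,"delta_pos":[0,0.1,1.3],"spin":0},{"fingers":0.5,"delta_pos":[0,0.1,1.3],"spin":0}]'; python3 -m inch '[{"fingers":0.5,"delta_pos":[0,0,0.1],"spin":0},{"fingers":0.5,"delta_pos":[0,0,0.2],"spin":0},{"fingers":0.5,"delta_pos":[0,0,0.2],"spin":0}]'
```

```text
time_s: 16.25
tcp_pos: [0.6302, -0.152, 0.1334]
ee_rot: [[0.273, -0.962, -0.0], [-0.962, -0.273, -0.0], [0.0, 0.0, -1.0]]
wrist_force: [0.6, 0.4, -1.6]
gripper_width: 0.158
time_s: 16.55
tcp_pos: [0.6305, -0.1519, 0.1317]
ee_rot: [[0.273, -0.962, 0.001], [-0.962, -0.273, -0.0], [0.0, -0.001, -1.0]]
wrist_force: [1.2, -0.2, -2.2]
gripper_width: 0.16
```

```bash
python3 -m inch '[{"fingers":0.5,"delta_pos":[0,0,0.1],"spin":0},{"fingers":0.5,"delta_pos":[0,0,0.1],"spin":0}]'; python3 -m inch '[{"fingers":0.5,"delta_pos":[0,0,0.05],"spin":0},{"fingers":0.5,"delta_pos":[0,0,0.05],"spin":0}]'
```

```text
time_s: 16.75
tcp_pos: [0.6308, -0.152, 0.1312]
ee_rot: [[0.273, -0.962, 0.002], [-0.962, -0.273, -0.0], [0.001, -0.001, -1.0]]
wrist_force: [0.4, -0.3, -0.1]
gripper_width: 0.161
time_s: 16.95
tcp_pos: [0.6308, -0.152, 0.131]
ee_rot: [[0.273, -0.962, 0.002], [-0.962, -0.273, -0.0], [0.001, -0.001, -1.0]]
wrist_force: [0.2, 0.6, 2.3]
gripper_width: 0.156
```

```bash
python3 -m inch '[{"fingers":1.8,"delta_pos":[0,0,0],"spin":0},{"fingers":3,"delta_pos":[0,0,0],"spin":0},{"fingers":3,"delta_pos":[0,0,0],"spin":0},{"fingers":3.5,"delta_pos":[0,0,-1],"spin":0},{"fingers":3.5,"delta_pos":[0,0,-3],"spin":0},{"fingers":3.5,"delta_pos":[0,0,-6],"spin":0},{"fingers":3,"delta_pos":[0,0,-9],"spin":0},{"fingers":0,"delta_pos":[0,0,-11],"spin":0},{"fingers":0,"delta_pos":[0,0,-11],"spin":0},{"fingers":0,"delta_pos":[0,0,-11],"spin":0},{"fingers":0,"delta_pos":[0,0,-11],"spin":0}]'
python3 - <<'E'
from h import *
import pickle;pickle.dump(get_calibration('wrist'),open('cal12.p','wb'))
snap('scene','s12.png',4,(260,130,400,250));snap('wrist','w12.png',1.4);s=sense();R=s['ee_rot'];print(s['time_s'],s['tcp_pos'])
E
```

```text
time_s: 18.05
tcp_pos: [0.6295, -0.1518, 0.2387]
ee_rot: [[0.273, -0.962, -0.003], [-0.962, -0.273, 0.0], [-0.001, 0.002, -1.0]]
wrist_force: [0.5, 0.3, -0.1]
gripper_width: 0.069
18.15 [ 0.62961404 -0.15191174  0.2385582 ]
```

View pics/s12.png

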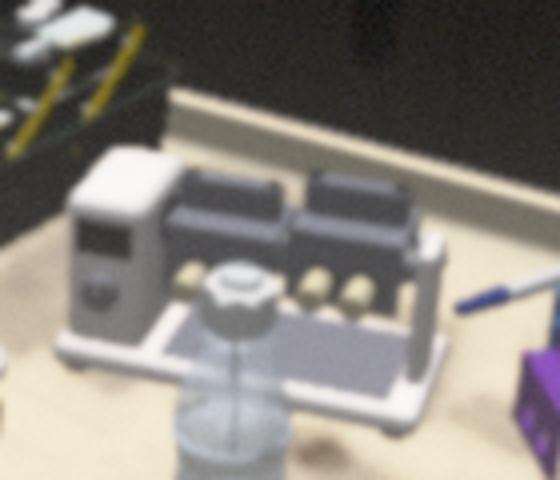

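View pics/w12.png

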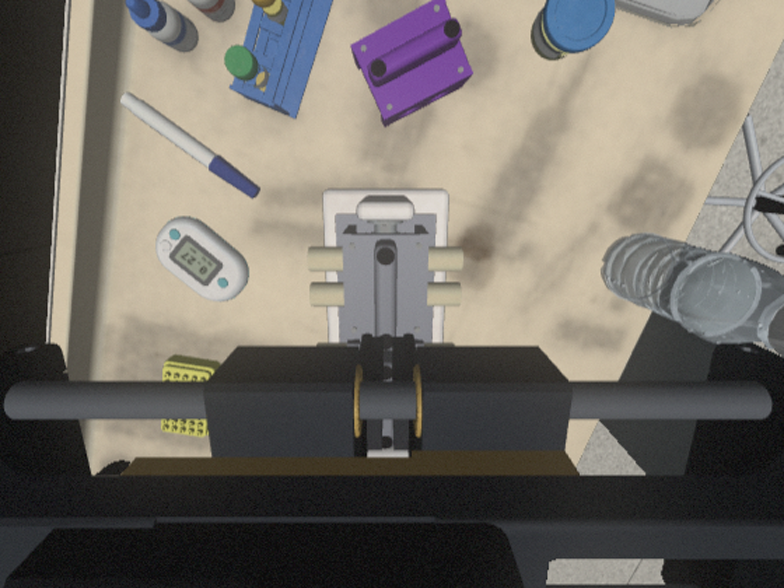

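Run:
```python
from h import *
import pickle;c=pickle.load(open('cal12.p','rb'))
s=sense();R=s['ee_rot'];t=s['tcp_pos']
p=onz('',(385.3+.5)/1.4-.5,(255+.5)/1.4-.5,.154,c)
print(p,R.T@(p-t)*100, R.T@(np.array([.6309,-.1509,.158])-t)*100,s['gripper_width'])
```

```text
[ 0.63851735 -0.17874985  0.154     ] [ 2.83305808 -0.14739212  8.45271985] [-0.05448212 -0.17308656  8.05543753] 0.0265256511285351
```

```bash
python3 -m inch '[{"fingers":0,"delta_pos":[2.7,-0.1,2],"spin":0},{"fingers":0,"delta_pos":[2.7,-0.1,5],"spin":0},{"fingers":0,"delta_pos":[2.7,-0.1,7],"spin":0},{"fingers":0,"delta_pos":[2.7,-0.1,7.8],"spin":0},{"fingers":0,"delta_pos":[2.7,-0.1,7.8],"spin":0},{"fingers":0,"delta_pos":[2.7,-0.1,7.8],"spin":0}]'; python3 -m inch '[{"fingers":0,"delta_pos":[0,0,0.2],"spin":0},{"fingers":0,"delta_pos":[0,0,0.4],"spin":0},{"fingers":0,"delta_pos":[0,0,0.6],"spin":0},{"fingers":0,"delta_pos":[0,0,0.7],"spin":0}]'
```

```text
time_s: 18.75
tcp_pos: [0.6393, -0.1777, 0.1629]
ee_rot: [[0.273, -0.962, 0.001], [-0.962, -0.273, -0.001], [0.001, -0.001, -1.0]]
wrist_force: [0.5, 0.5, 0.8]
gripper_width: 0.001
time_s: 19.15
tcp_pos: [0.6386, -0.1776, 0.1551]
ee_rot: [[0.273, -0.962, 0.0], [-0.962, -0.273, 0.0], [-0.0, -0.0, -1.0]]
wrist_force: [0.3, 0.3, 0.5]
gripper_width: 0.003
```

```bash
python3 -m inch '[{"fingers":0,"delta_pos":[0,0,0.15],"spin":0},{"fingers":0,"delta_pos":[0,0,0.3],"spin":0},{"fingers":0,"delta_pos":[0,0,0.3],"spin":0}]'; python3 -m inch '[{"fingers":0,"delta_pos":[0,0,0.15],"spin":0},{"fingers":0,"delta_pos":[0,0,0.3],"spin":0},{"fingers":0,"delta_pos":[0,0,0.3],"spin":0}]';python3 -m inch '[{"fingers":0,"delta_pos":[0,0,0.15],"spin":0},{"fingers":0,"delta_pos":[0,0,0.3],"spin":0},{"fingers":0,"delta_pos":[0,0,0.3],"spin":0}]'
```

```text
time_s: 19.45
tcp_pos: [0.6397, -0.1781, 0.1539]
ee_rot: [[0.274, -0.962, 0.003], [-0.962, -0.274, -0.001], [0.002, -0.003, -1.0]]
wrist_force: [-0.2, -0.2, 5.1]
gripper_width: 0.004
time_s: 19.75
tcp_pos: [0.6404, -0.1788, 0.1517]
ee_rot: [[0.274, -0.962, 0.005], [-0.962, -0.274, -0.003], [0.004, -0.004, -1.0]]
wrist_force: [0.9, -2.1, 5.8]
gripper_width: 0.002
time_s: 20.05
tcp_pos: [0.6392, -0.1782, 0.1469]
ee_rot: [[0.273, -0.962, 0.002], [-0.962, -0.273, -0.001], [0.001, -0.002, -1.0]]
wrist_force: [-0.2, -0.9, -0.4]
gripper_width: 0.006
```

```bash
python3 -m inch '[{"fingers":0,"delta_pos":[0,0,0.15],"spin":0},{"fingers":0,"delta_pos":[0,0,0.3],"spin":0},{"fingers":0,"delta_pos":[0,0,0.4],"spin":0},{"fingers":0,"delta_pos":[0,0,0.4],"spin":0}]'; python3 -m inch '[{"fingers":0,"delta_pos":[0,0,0.15],"spin":0},{"fingers":0,"delta_pos":[0,0,0.15],"spin":0}]'
```

```text
time_s: 20.45
tcp_pos: [0.6397, -0.1774, 0.1446]
ee_rot: [[0.274, -0.962, 0.003], [-0.962, -0.274, -0.001], [0.002, -0.003, -1.0]]
wrist_force: [-1.0, 1.7, 10.3]
gripper_width: 0.005
time_s: 20.65
tcp_pos: [0.6404, -0.1773, 0.1444]
ee_rot: [[0.274, -0.962, 0.006], [-0.962, -0.274, -0.001], [0.003, -0.005, -1.0]]
wrist_force: [-1.5, 2.3, 13.8]
gripper_width: 0.001
```

```bash
python3 -m inch '[{"fingers":0,"delta_pos":[0,0,-1.5],"spin":0},{"fingers":0,"delta_pos":[0,0,-3.5],"spin":0},{"fingers":0,"delta_pos":[-2.7,0,-3.5],"spin":0},{"fingers":0,"delta_pos":[-5.4,0,-3.5],"spin":0},{"fingers":0,"delta_pos":[-5.4,0,-3.5],"spin":0},{"fingers":0,"delta_pos":[-5.4,0,-3.5],"spin":0}]'
python3 - <<'E'
from h import *
snap('scene','s13.png',4,(260,130,400,250));snap('wrist','w13.png',1.4);s=sense();R=s['ee_rot'];print(s['time_s'],s['tcp_pos'],R.T@(np.array([.6309,-.1509,.158])-s['tcp_pos'])*100)
E
```

```text
time_s: 21.25
tcp_pos: [0.6234, -0.125, 0.1749]
ee_rot: [[0.274, -0.962, -0.002], [-0.962, -0.274, 0.0], [-0.001, 0.001, -1.0]]
wrist_force: [-0.3, 0.2, 0.7]
gripper_width: 0.007
21.35 [ 0.62374466 -0.12595999  0.17491512] [ 2.59523419 -0.01031482  1.69053064]
```

View pics/s13.png

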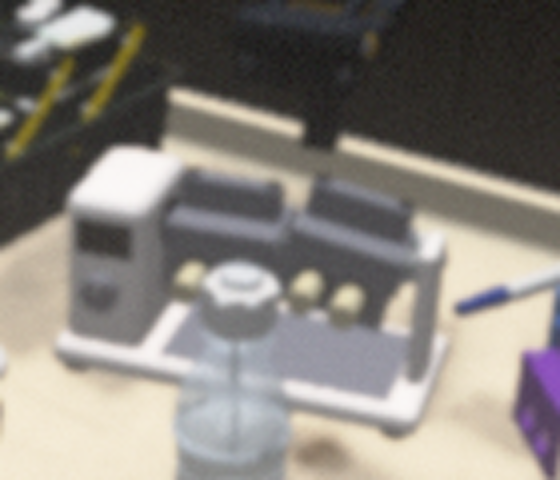

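View pics/w13.png

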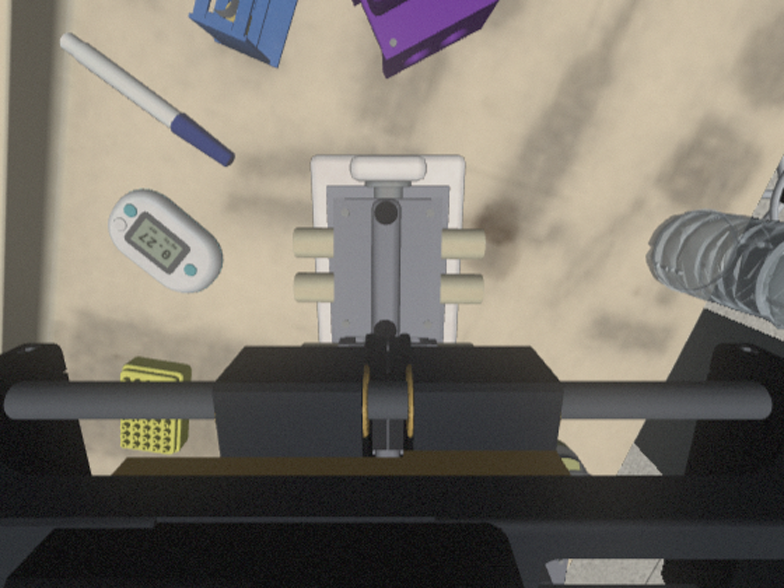

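Run:
```python
from h import *
c=get_calibration('wrist');s=sense();R=s['ee_rot'];t=s['tcp_pos']
for x,y,z in [(385.5,212,.142),(384.5,329,.155)]:
  p=onz('',(x+.5)/1.4-.5,(y+.5)/1.4-.5,z,c);print(p,R.T@(p-[.6309,-.1509,0])*1000)
```

```text
[ 0.64088038 -0.18218664  0.142     ] [  32.76925985   -0.92327176 -142.01332775]
[ 0.62681578 -0.13054927  0.155     ] [ -20.75134316   -1.45479235 -154.99386625]
```

```bash
python3 -m inch '[{"fingers":0,"delta_pos":[0.2,-0.1,1],"spin":0},{"fingers":0,"delta_pos":[0.2,-0.1,1.5],"spin":0},{"fingers":0,"delta_pos":[0.2,-0.1,1.7],"spin":0},{"fingers":0,"delta_pos":[0.2,-0.1,1.7],"spin":0}]'; python3 -m inch '[{"fingers":0,"delta_pos":[0,0,0.15],"spin":0},{"fingers":0,"delta_pos":[0,0,0.3],"spin":0},{"fingers":0,"delta_pos":[0,0,0.3],"spin":0}]'; python3 -m inch '[{"fingers":0,"delta_pos":[0,0,0.15],"spin":0},{"fingers":0,"delta_pos":[0,0,0.3],"spin":0},{"fingers":0,"delta_pos":[0,0,0.3],"spin":0}]'
```

```text
time_s: 21.75
tcp_pos: [0.625, -0.1277, 0.1576]
ee_rot: [[0.272, -0.962, -0.002], [-0.962, -0.272, -0.0], [-0.0, 0.002, -1.0]]
wrist_force: [0.2, -0.4, 0.4]
gripper_width: 0.004
time_s: 22.05
tcp_pos: [0.6253, -0.1273, 0.1555]
ee_rot: [[0.273, -0.962, -0.0], [-0.962, -0.273, 0.0], [-0.0, 0.0, -1.0]]
wrist_force: [0.7, -0.9, -0.7]
gripper_width: 0.001
time_s: 22.35
tcp_pos: [0.6255, -0.1273, 0.1527]
ee_rot: [[0.273, -0.962, 0.0], [-0.962, -0.273, -0.0], [0.0, -0.0, -1.0]]
wrist_force: [-0.5, -0.7, 0.8]
gripper_width: -0.0
```

```bash
python3 -m inch '[{"fingers":0,"delta_pos":[0,0,0.15],"spin":0},{"fingers":0,"delta_pos":[0,0,0.3],"spin":0},{"fingers":0,"delta_pos":[0,0,0.3],"spin":0}]'; python3 -m inch '[{"fingers":0,"delta_pos":[0,0,0.15],"spin":0},{"fingers":0,"delta_pos":[0,0,0.3],"spin":0},{"fingers":0,"delta_pos":[0,0,0.3],"spin":0}]';  python3 -m inch '[{"fingers":0,"delta_pos":[0,0,0.15],"spin":0},{"fingers":0,"delta_pos":[0,0,0.3],"spin":0},{"fingers":0,"delta_pos":[0,0,0.3],"spin":0}]'
```

```text
time_s: 22.65
tcp_pos: [0.6256, -0.1269, 0.1499]
ee_rot: [[0.273, -0.962, 0.001], [-0.962, -0.273, 0.0], [-0.0, -0.001, -1.0]]
wrist_force: [-0.4, 2.4, 2.4]
gripper_width: 0.004
time_s: 22.95
tcp_pos: [0.6248, -0.1277, 0.1455]
ee_rot: [[0.273, -0.962, -0.002], [-0.962, -0.273, -0.0], [-0.0, 0.002, -1.0]]
wrist_force: [-0.5, 0.0, 0.5]
gripper_width: 0.004
time_s: 23.25
tcp_pos: [0.625, -0.1275, 0.1429]
ee_rot: [[0.273, -0.962, -0.001], [-0.962, -0.273, -0.0], [-0.0, 0.001, -1.0]]
wrist_force: [-1.2, 0.5, -0.2]
gripper_width: 0.006
```

```bash
python3 -m inch '[{"fingers":0,"delta_pos":[0,0,0.1],"spin":0},{"fingers":0,"delta_pos":[0,0,0.2],"spin":0},{"fingers":0,"delta_pos":[0,0,0.2],"spin":0}]'; python3 -m inch '[{"fingers":0,"delta_pos":[0,0,0.1],"spin":0},{"fingers":0,"delta_pos":[0,0,0.1],"spin":0}]'
```

```text
time_s: 23.55
tcp_pos: [0.6258, -0.1274, 0.1423]
ee_rot: [[0.273, -0.962, 0.001], [-0.962, -0.273, -0.0], [0.001, -0.001, -1.0]]
wrist_force: [-0.3, -0.6, 2.4]
gripper_width: 0.005
time_s: 23.75
tcp_pos: [0.6262, -0.1273, 0.1423]
ee_rot: [[0.274, -0.962, 0.003], [-0.962, -0.274, -0.0], [0.001, -0.002, -1.0]]
wrist_force: [-0.8, 1.5, 6.2]
gripper_width: 0.004
```

```bash
python3 -m inch '[{"fingers":0,"delta_pos":[0,0,0.1],"spin":0},{"fingers":0,"delta_pos":[0,0,0.1],"spin":0},{"fingers":0,"delta_pos":[0,0,-1],"spin":0},{"fingers":0,"delta_pos":[0,0,-2],"spin":0},{"fingers":0,"delta_pos":[2.6,0,-2],"spin":0},{"fingers":0,"delta_pos":[5.0,0,-2],"spin":0},{"fingers":0,"delta_pos":[5.0,0,-1],"spin":0},{"fingers":0,"delta_pos":[5.0,0,-0.4],"spin":0},{"fingers":0,"delta_pos":[5.0,0,-0.2],"spin":0},{"fingers":0,"delta_pos":[5.0,0,-0.1],"spin":0},{"fingers":0,"delta_pos":[5.0,0,-0.1],"spin":0}]';python3 -m inch '[{"fingers":0,"delta_pos":[0,0,0.1],"spin":0},{"fingers":0,"delta_pos":[0,0,0.1],"spin":0}]'
```

```text
time_s: 24.85
tcp_pos: [0.6394, -0.1751, 0.1424]
ee_rot: [[0.274, -0.962, 0.001], [-0.962, -0.274, -0.001], [0.001, -0.001, -1.0]]
wrist_force: [-0.4, -1.8, 3.8]
gripper_width: 0.006
time_s: 25.05
tcp_pos: [0.6397, -0.1751, 0.1423]
ee_rot: [[0.274, -0.962, 0.002], [-0.962, -0.274, -0.001], [0.001, -0.002, -1.0]]
wrist_force: [-1.5, 0.6, 6.8]
gripper_width: 0.005
```

Both ends are at 142.3 mm, so the carrier looks fully home. I'll push a little more, retreat and look.

```bash
python3 -m inch '[{"fingers":0,"delta_pos":[0,0,0.1],"spin":0},{"fingers":0,"delta_pos":[0,0,0.1],"spin":0},{"fingers":0,"delta_pos":[0,0,-2],"spin":0},{"fingers":0,"delta_pos":[0,0,-6],"spin":0},{"fingers":0,"delta_pos":[-4,0,-10],"spin":0},{"fingers":0,"delta_pos":[-6,0,-14],"spin":0},{"fingers":0,"delta_pos":[-6,0,-14],"spin":0},{"fingers":0,"delta_pos":[-6,0,-14],"spin":0}]'
python3 - <<'E'
from h import *
snap('scene','s14.png',2.4,(120,110,450,310));snap('wrist','w14.png',1.4);snap('top','t14.png',2.6,(140,110,440,310))
c=get_calibration('wrist');print(sense()['time_s'])
E
```

```text
time_s: 25.85
tcp_pos: [0.6228, -0.1164, 0.2818]
ee_rot: [[0.274, -0.962, 0.003], [-0.962, -0.274, 0.001], [-0.0, -0.003, -1.0]]
wrist_force: [-1.1, -0.3, -1.2]
gripper_width: 0.008
26.0
```

View pics/s14.png

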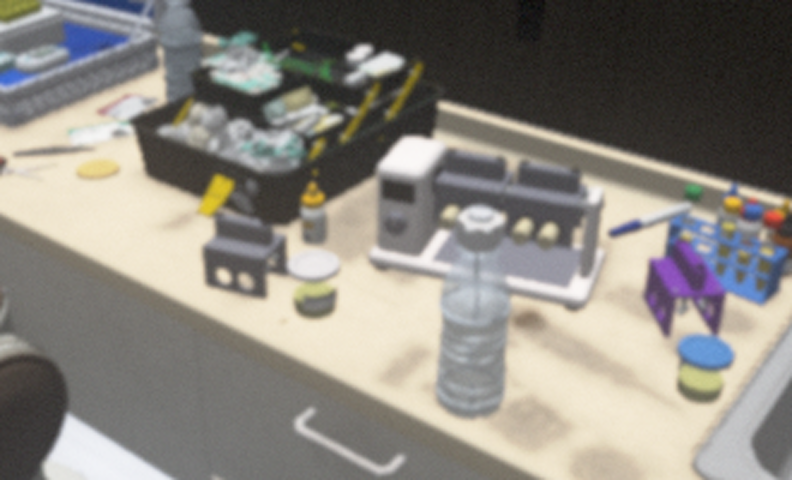

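View pics/w14.png

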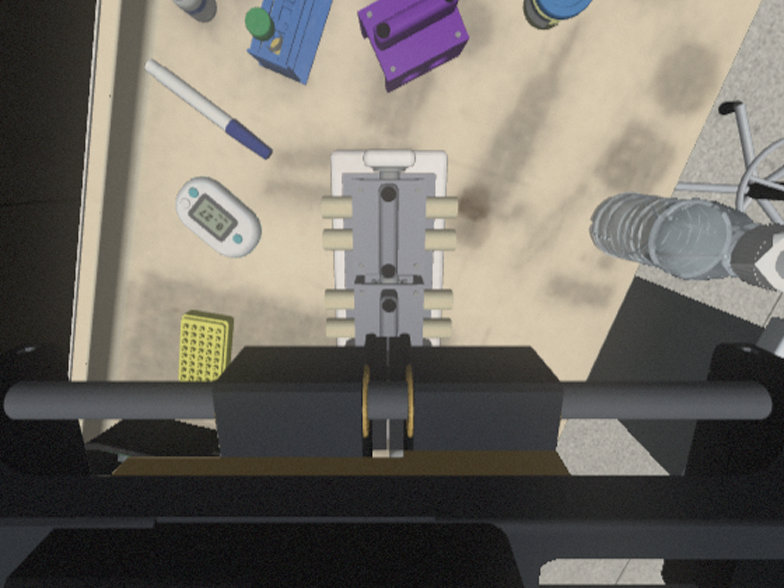

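View pics/t14.png

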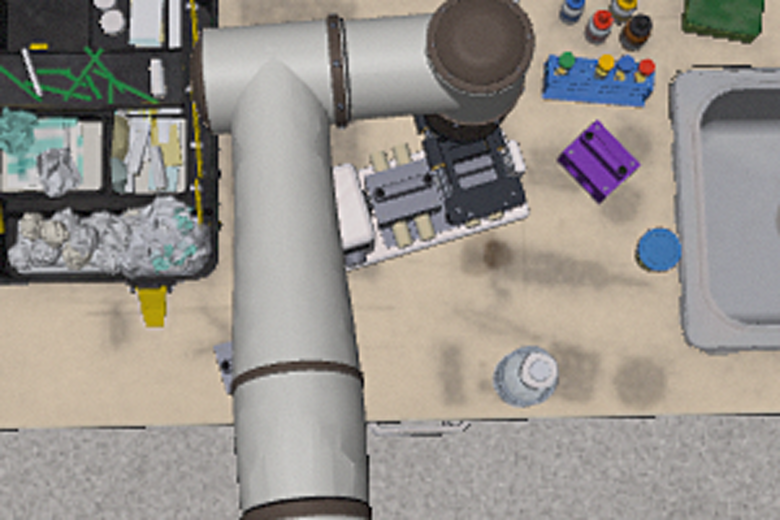

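Run:
```python
from h import *
c=get_calibration('wrist')
P=[onz('',(x+.5)/1.4-.5,(y+.5)/1.4-.5,.142,c) for x,y in [(388,194),(388,271),(388.5,305)]]
print(P,np.linalg.norm(P[0]-P[1]),(P[0]+P[1])/2,sense()['wrist_force'])
finish_job()
```

```text
[array([ 0.6381836 , -0.17775135,  0.142     ]), array([ 0.6229423 , -0.12391604,  0.142     ]), array([ 0.61531308, -0.09837166,  0.142     ])] 0.05595120327345935 [ 0.63056295 -0.1508337   0.142     ] [-0.01280641 -0.21137553  0.43018767]
the job is handed in; nothing more can be done
```

The carriers are swapped and the job was handed in at 26 s of the 70 s allowed.

- **Empty carrier:** I pulled it straight up off the shaft and stood it upright on the bench at about (0.42, 0.11), between the dropper bottle and the white-lid cup. It was still upright in the last scene picture. The purple look-alike was left alone.
- **Loaded carrier:** I set it on the shaft with both clip mouths astride it, let go, then pressed each clip with shut fingers.
    - **Clip snap:** The force dropped away as each clip snapped.
    - **Clip by the post:** Its first press stopped at 144.4 mm because the carrier was tilted. After the other clip snapped, I pressed the post end again.

**Last checks**
- Both rib ends stopped at 142.3 mm under pressure; fully home is 142 mm.
- In the last wrist picture the thumb dots are 56.0 mm apart at that height. The rib middle is within 0.5 mm of where the empty carrier's was.
- In the pictures the bottles and cups looked where they had been. In the last top view the arm hid the dropper bottle and the white-lid cup, so for those two I relied on the scene camera.
- The gripper is about 14 cm above the carrier, with the wrist force near zero.
- No other check failed or disagreed.

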